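# Open the power-supply test booth to its height pointer

### The job

Two test booths stand side by side on the bench, each with a counterbalanced clear sash. At the booth that holds the power supply (the metal box with the round fan), push up under the sash's finger ledge until the underside of the ledge is level with the tip of that booth's black pointer, and leave it standing there. Do not shift the pointer and leave the other booth's sash as it is.

Things in the scene. Friction and masses are not known exactly. Their poses are not given: they have to be found in the camera images.
- psu_edge (a point): Sash of the booth with the power supply: midway along the UNDERSIDE of its level aluminium finger ledge (200 mm along y, 10 mm thick, standing out 40 mm from the sash), 20 mm behind the ledge's front edge. x into the booth, y along the ledge, z up. Starts 85 to 125 mm above the bench. Slides only up and down (stop at 285 mm) with 2.5 N friction; balanced, stays where left.
- psu_mark (a point): Tip of the black pointer on that booth's right-hand upright (seen from the robot): the height for the underside of the ledge, 190 to 240 mm above the bench. It lies 107 mm to the -y side of psu_edge and 2 mm deeper in x, 7 mm past the ledge's end. The tip is 5 mm high; its clamp, 24 mm high, is tight on the upright and its screw reaches 22 mm ahead of the tip.
- psu_base (a point): Middle of the power-supply booth at bench level; psu_edge is 86 mm in front of it (-x). Axes as there. Booth 320 wide, 430 high, 200 mm deep, open top and back, uprights 260 mm apart around a clear sash 128 mm high. Its 12 mm base plate begins 4 mm in front of psu_edge; nothing else is below the ledge. The supply, a steel box 125 x 150 x 86 mm with a round fan on top, is 48 mm behind psu_edge.
- board_edge (a point): The same point as psu_edge, on the sash of the other booth, which holds a green circuit board with a finned heat sink and is otherwise alike. Same sizes and axes. Not to be moved.

How it is judged:
By the outcome, as a careful person would: the job done as asked, in the order asked, and still so for the second after the job is handed in, with the robot touching nothing.
It also fails if it takes over 35 s, if anything falls off the work surface, if the arm or the gripper's body presses on something with over 40 N, if the wrist force passes 120 N, or if a joint passes its speed limit or range.

### The arm

A 6-joint arm with a two-finger parallel gripper is mounted at the origin on the work surface. World frame = base frame: x ahead of the robot, y to its left, z up, the work surface at z = 0. Lengths are in m, angles in rad, forces in N, time in s.
With the tool pointing down it reaches from about 0.3 to 0.875 m from the base axis. Payload 6.4 kg.
Tool frame: the origin (TCP) lies between the finger pads; the fingertips stand 19 mm ahead of it and the grasp point (between the pads) is the TCP (ctrl.tips_ahead is the z of the fingertips in the tool frame, in m); z points along the fingers, y is the line along which they close (so a half turn about z gives the same grasp; the last joint's range is limited). The gripper opens to 85 mm and grips with 20 to 120 N. Pads are 22 mm wide; open, the fingers measure 114 mm over their backs; the gripper's body (76 mm by 85 mm) begins 54 mm behind the grasp point. The pads swing forward as they close: fully open they stand 13 mm farther back than shut.
Start: joints at [1.089, 0.181, 1.607, -0, 1.354, -0.206], TCP at [0.157, 0.553, 0.25] pointing down, gripper open.
Joint ranges: [-2.99, 2.99], [-0.89, 2.07], [0.3, 2.58], [-1.14, 4.28], [0, 2.63], [-3.12, 3.12]. Speed limits (rad/s): [2.57, 2.57, 3.01, 3.14, 3.14, 3.14].

### API

Orientations are given as a unit quaternion [w, x, y, z].
In Python, from bench import readout, vision, ctrl gives the robot as it stands.
- The arm moves only by the tool play_rows, never from a script. Its arguments are lists of equal length, an entry for each row: "xyz": the shift along the tool's x, y, z in mm, a list of three; "rot": the turn, a rotation vector about the tool's x, y, z in rad, a list of three; "grip": the opening, from 0 (shut) to 1 (fully open). In form: {"xyz": [[x, y, z], ...], "rot": [[rx, ry, rz], ...], "grip": [grip, ...]}. A call has exactly 10 rows; each row is the pose to reach, as a shift and turn from the pose commanded when the call began, along the tool's axes at that moment; what a row does not reach only later rows make up. A row lasts 1/8 s, in which the tool goes at most 62.5 mm and 10.7 degrees, less where a joint would pass 70% of its speed; a pose out of reach is approached as far as the arm can. A call with a gripper value outside its range is refused whole. The fingers move at their own pace and stop on an object; the grip force is fixed at half the most. Time passes only in rows, so rows that repeat a pose let the fingers close, or fill a call up. It gives the time, the measured TCP pose, the force, the opening and the grip force at its end, in the units of the state.
- readout.get_obs(): the state, without advancing time (a new reading comes with each control period).
- vision.camera(name): name is "scene" or "top"; returns a dict with "color" (384x512x3 uint8, red, green, blue), "depth" (384x512 float32, m along the optical axis (not along the pixel's ray), 0 where there is no reading), "camera_matrix" (3x3 intrinsics, pixels), "k1" (the pictures are not rectified: a ray, as slopes to the right and down, at radius r is drawn at 1 + k1 r^2 times it, then the intrinsics apply), "extrinsics" (4x4, takes a point from camera to world coordinates). Camera axes: x right, y down, z forward; pixel columns grow to the right and rows downward; lengths in m; the calibration is good to about 2 mm. A picture is of the moment at which its call begins.
- ctrl.hand_in(): hands the job in; it is judged then, once.
The state is a dict: "time_s": time; "q": joint angles; "dq": joint speeds; "joint_efforts": joint torques, N m; "eef_pos": TCP position; "eef_rot": TCP orientation; "wrist_force": force on the tool from outside, world axes, zero at the start; "torque": the same for the moment, N m; "opening": opening from 0.0 (shut) to 1.0 (fully open); "grasp_force": force on a finger pad.
Only numpy, scipy, OpenCV 4.12 (cv2) and the standard library are available. Lean on these libraries where they do the work, as an engineer would, in place of code of your own. Each camera call takes 0.05 s, during which the arm holds its last target. There are 200 camera calls.

## Working session

There is one attempt and no reset: what is moved stays moved. The work goes in short steps, Python scripts to look and compute and a tool call to move; the robot and the scene stay as the last step left them, time stands still between calls to the robot, and variables do not carry over. Pictures are saved under pics/ and viewed, at most 10 in all, crops included, and the job is handed in when it is done.

Besides the shell and the picture viewer there is one more tool, called after "Call:" as name(argument=value, ...), one argument or row to a line, values as JSON. play_rows: Moves the arm, as the interface text tells. Its arguments: {"type":"object","properties":{"xyz":{"type":"array","items":{"type":"array","items":{"type":"number"}}},"rot":{"type":"array","items":{"type":"array","items":{"type":"number"}}},"grip":{"type":"array","items":{"type":"number"}}},"required":["xyz","rot","grip"]}

```bash
mkdir -p pics; cat > h.py <<'E'
import numpy as np, cv2, pickle
from bench import readout, vision, ctrl
def snap(n,tag):
    c=vision.camera(n); pickle.dump(c,open(f'{tag}.pkl','wb')); return c
def load(tag): return pickle.load(open(f'{tag}.pkl','rb'))
def ray(c,u,v):
    K=np.array(c['camera_matrix']); d=np.array([c['k1'],0,0,0,0],float)
    p=cv2.undistortPoints(np.array([[[u,v]]],float),K,d)[0,0]
    return np.array([p[0],p[1],1.])
def pt(c,u,v,z=None):
    r=ray(c,u,v); z=c['depth'][int(round(v)),int(round(u))] if z is None else z
    return (c['extrinsics']@np.append(r*z,1))[:3]
def onplane(c,u,v,ax,val):
    E=c['extrinsics']; d=E[:3,:3]@ray(c,u,v); o=E[:3,3]
    return o+d*(val-o[ax])/d[ax]
E
python3 - <<'E'
from h import *
for n in('scene','top'):
    c=snap(n,n+'0'); print(n,c['extrinsics'].round(3).tolist(),c['camera_matrix'][0][0],c['k1'])
    im=cv2.resize(c['color'],(800,600),interpolation=cv2.INTER_CUBIC); cv2.imwrite(f'pics/{n}0.png',im[:,:,::-1])
print(readout.get_obs())
E
```

```text
scene [[-0.381, 0.665, -0.643, 1.256], [0.924, 0.284, -0.254, 0.173], [0.014, -0.691, -0.723, 0.807], [0.0, 0.0, 0.0, 1.0]] 379.76613241409495 -0.019050006287807456
top [[0.019, -0.99, 0.142, 0.547], [-1.0, -0.018, 0.007, -0.063], [-0.004, -0.142, -0.99, 1.061], [0.0, 0.0, 0.0, 1.0]] 408.3400744612299 -0.10729835519164882
{'time_s': 0.1, 'q': array([ 1.08867995e+00,  1.81465835e-01,  1.60791560e+00,  2.85178657e-06,
        1.35377531e+00, -2.06249833e-01]), 'dq': array([-0.00035292, -0.00014178, -0.00143956,  0.00148446,  0.00073333,
        0.00126889]), 'joint_efforts': array([-1.63137361e-04, -4.45879018e+01, -3.52232194e+01, -2.50359481e-04,
        4.24288010e-03,  1.42163009e-05]), 'eef_pos': array([0.15635421, 0.55285269, 0.24947105]), 'eef_rot': array([-2.65193533e-04,  1.37496572e-01,  9.90501934e-01, -7.35707307e-04]), 'wrist_force': array([ 0.06831394, -0.6473799 , -0.44572785]), 'torque': array([-0.05067127,  0.03980153, -0.01659499]), 'grasp_force': 0.0, 'opening': 1.0023421413407871}
```

View pics/scene0.png

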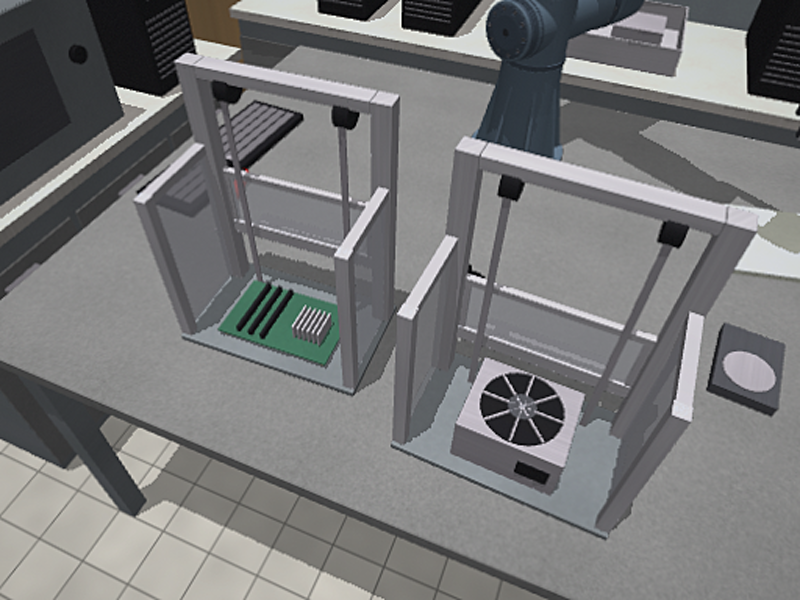

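View pics/top0.png

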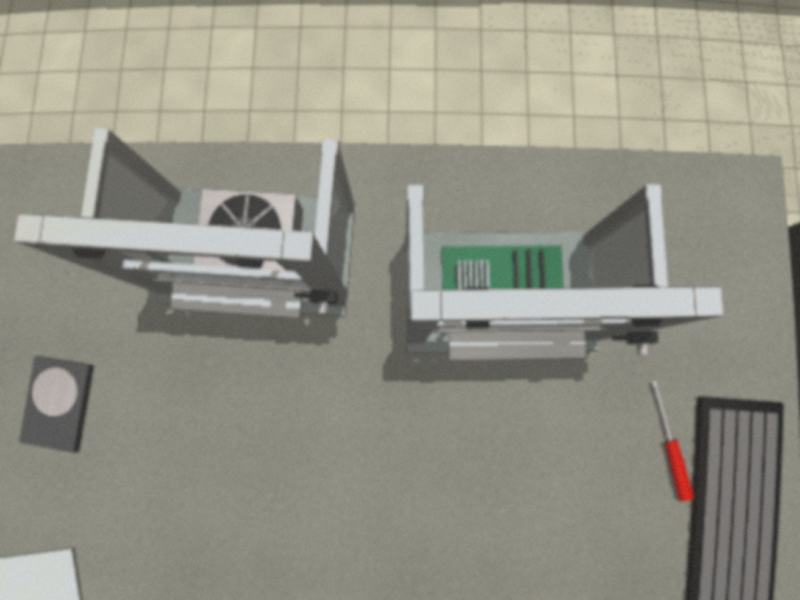

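The power-supply booth is the left one (+y). In the top picture its ledge runs from about (172,297) to (300,305), and the pointer is near (315,297). In the scene picture the pointer is partly hidden at about (475,272).

```bash
python3 - <<'E'
from h import *
a=load('top0');b=load('scene0')
A=cv2.resize(a['color'][155:215,80:230],(800,320),interpolation=cv2.INTER_CUBIC)
B=cv2.resize(b['color'][160:260,280:440],(448,280),interpolation=cv2.INTER_CUBIC)
# 2nd: pointer zoom
im=np.zeros((600,800,3),np.uint8); im[:320]=A; im[320:,:448]=B
im[320:,450:]=cv2.resize(b['color'][155:195,290:340],(350,280),interpolation=cv2.INTER_CUBIC)
cv2.imwrite('pics/c1.png',im[:,:,::-1])
d=a['depth']
print((d[178:208:2,100:220:6]*1000).astype(int))
for u,v in [(115,188),(130,189),(150,190),(170,191),(185,193),(197,189),(205,190),(208,188)]: print(u,v,pt(a,u,v).round(4))
E
```

```text
[[ 949  950  952  949  940  931  921  918  911  905  898  890  884  875
   853  847  773  766  770  868]
 [ 979  973  962  956  947  946  949  951  945  934  928  922  918  909
   901  895  799  792  786  869]
 [ 979 1017  969  966  967  963  965  962  953  952  953  950  946  941
     0  926  921  822  812  873]
 [ 988 1018  966  965  963  964  965  961  964  962  964  964  959  951
   948  945  948  853  841  879]
 [1029 1022  963  964  961  961  963  967  961  966  964  964  960  962
   965  963  962  853  852  849]
 [1072 1060  964  960  965  965  963  961  964  961  964  959  962  961
   960  857  856  851  851  855]
 [1069 1060  962  964  962    0  959  961  964  963  960  962  959  962
   961  959  859  855  851  852]
 [1057 1058  960  960  964  959  960  963  961  963  959  961  962  962
   960  957 1055  852  849  850]
 [1068 1070  961  959  961  959  962  961  962  957  963  964  961  961
   962  960 1060 1057  854  867]
 [1065 1070  957  959  958  960  960  959  959  958  959  960  957  958
   963  960 1054 1053  858 1055]
 [1071 1064 1065 1067  961  959  958  960  959  962  957  956  960  955
   961  956 1056 1057  854 1053]
 [1063 1067 1069 1066 1063 1066 1065 1067 1065  959  958  960  956  961
   955  961 1052 1054  860 1052]
 [1065 1064 1063 1067 1064 1063 1065 1067 1065 1065 1065 1067 1065  966
   956  956 1067 1062 1066 1067]
 [1063 1067 1067 1065 1064 1063 1064 1062 1062 1066 1064 1066 1063 1063
  1066 1064 1062 1064 1066 1063]
 [1062 1063 1066 1065 1066 1065 1063 1065 1066 1064 1066 1060 1061 1065
  1062 1064 1063 1062 1067 1063]]
115 188 [0.6672 0.2753 0.1091]
130 189 [0.6653 0.238  0.1107]
150 190 [0.6646 0.1914 0.1042]
170 191 [0.6629 0.1426 0.1063]
185 193 [0.6589 0.1067 0.1058]
197 189 [0.6555 0.0628 0.2118]
205 190 [0.6532 0.0454 0.2158]
208 188 [0.6573 0.039  0.2175]
```

View pics/c1.png

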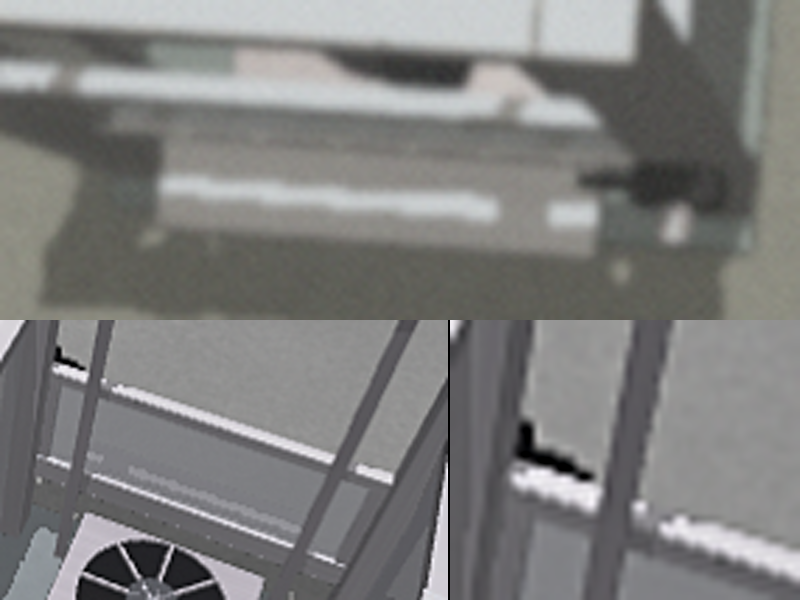

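The top crop shows the ledge front corners at (160,225) and (600,257), and the pointer tip at (578,180). In the scene zoom the tip is at about (595,472). Next I triangulate these.

```bash
python3 - <<'E'
from h import *
a=load('top0');b=load('scene0')
P=np.array([pt(a,u,v) for u in range(116,186,2) for v in (189,190,191,192,193) if a['depth'][v,u]>0.9])
zt=np.median(P[:,2]); print('ledge top',zt,P[:,2].mean(),P[:,2].std(),len(P))
# bench check
for n,c in(('top',a),):
    print('bench', np.median([pt(c,u,v)[2] for u in range(150,300,5) for v in range(230,260,4)]))
L=onplane(a,110,197.2,2,zt);R=onplane(a,192.5,203.2,2,zt)
print(L,R,np.linalg.norm(L-R)); d=L-R; yaw=np.arctan2(-d[0],d[1]);print('yaw',yaw)
def tri(p,q):
    A=[];r=[]
    for c,(u,v) in((a,p),(b,q)):
        E=c['extrinsics'];d=E[:3,:3]@ray(c,u,v);d/=np.linalg.norm(d);M=np.eye(3)-np.outer(d,d);A.append(M);r.append(M@E[:3,3])
    X=np.linalg.lstsq(np.vstack(A),np.hstack(r),rcond=None)[0]
    return X,[np.linalg.norm(m@X-k) for m,k in zip(A,r)]
print(tri((188.4,188.7),(310.7,176.7)))
ex=np.array([np.cos(yaw),np.sin(yaw),0]);ey=np.array([-np.sin(yaw),np.cos(yaw),0])
e=(L+R)/2+20e-3*ex;e[2]=zt-.01;print('edge',e,'mark xy',e-.107*ey+.002*ex)
m=e-.107*ey+.002*ex
# scene ray at tip vs mark plane along booth x
for v in(175,176.7,178):
    print(v,onplane(b,310.7,v,0,m[0]), pt(b,310,v))
# pointer depth in top view
print(a['depth'][186:192,186:200].round(3))
E
```

```text
ledge top 0.10719380459362954 0.10712314105765672 0.001744109122755224 174
bench 0.0004270279993972004
[0.64506544 0.28678378 0.1071938 ] [0.63494818 0.0877227  0.1071938 ] 0.19931801874566205
yaw -0.050781247814656254
(array([0.65609731, 0.08321859, 0.20659643]), [np.float64(0.0013091235791109937), np.float64(0.0013091235791111613)])
edge [0.65998103 0.18623806 0.0971938 ] mark xy [0.65654719 0.07927447 0.0971938 ]
175 [0.65654719 0.08389012 0.21265325] [ 0.44202761  0.04979705 -0.00101606]
176.7 [0.65654719 0.08458708 0.20756667] [ 0.44809843  0.05165069 -0.00185279]
178 [0.65654719 0.08512406 0.20364822] [0.67805891 0.08681788 0.22471742]
[[0.965 0.963 0.965 0.964 0.963 0.963 0.966 0.967 0.963 0.963 0.963 0.963
  0.855 0.855]
 [0.962 0.964 0.861 0.863 0.859 0.86  0.857 0.855 0.86  0.858 0.858 0.859
  0.854 0.854]
 [0.961 0.965 0.861 0.864 0.857 0.855 0.858 0.855 0.856 0.859 0.856 0.857
  0.852 0.855]
 [0.959 0.961 0.857 0.861 0.861 0.855 0.854 0.855 0.856 0.856 0.854 0.857
  0.853 0.852]
 [0.962 0.959 0.96  0.962 0.959 0.962 0.869 0.866 0.864 0.863 0.86  0.858
  0.849 0.849]
 [0.961 0.963 0.963 0.961 0.961 0.961 0.961 1.055 1.057 1.056 1.056 1.056
  0.847 0.848]]
```

```bash
cat >> h.py <<'E'
from scipy.spatial.transform import Rotation as Ro
yaw=-0.0508; ex=np.array([np.cos(yaw),np.sin(yaw),0]);ey=np.array([-np.sin(yaw),np.cos(yaw),0]);ez=np.array([0,0,1.])
edge=np.array([.660,.1862,.0972])
def go(pos,pitch):  # pitch below horizontal, rad
    o=readout.get_obs();w,x,y,z=o['eef_rot'];R=Ro.from_quat([x,y,z,w])
    tz=np.cos(pitch)*ex-np.sin(pitch)*ez
    T=Ro.from_matrix(np.c_[np.cross(ey,tz),ey,tz])
    print('mm',(R.inv().apply(pos-o['eef_pos'])*1000).round(1),'rot',(R.inv()*T).as_rotvec().round(3),'at',o['eef_pos'].round(4),'f',o['wrist_force'].round(2),'q',o['q'].round(3),'t',o['time_s'])
E
python3 - <<'E'
from h import *
a=load('top0')
z=[pt(a,u,v)[2] for u in range(188,193) for v in(187,188,189)];print('tip top z',np.mean(z),np.std(z))
go(np.array([.45,.187,.28]),np.pi/4)
E
```

```text
tip top z 0.21000607921481468 0.002741152878117076
mm [-382.2 -272.1  -30.2] rot [-0.09  -0.783 -0.213] at [0.1564 0.5529 0.2495] f [ 0.07 -0.65 -0.45] q [ 1.089  0.181  1.608  0.     1.354 -0.206] t 0.1
```

Call:
play_rows(
  xyz=[
    [-48,-34,-4],
    [-96,-68,-8],
    [-143,-102,-11],
    [-191,-136,-15],
    [-239,-170,-19],
    [-287,-204,-23],
    [-334,-238,-26],
    [-382,-272,-30],
    [-382,-272,-30],
    [-382,-272,-30],
  ],
  rot=[
    [-0.011,-0.098,-0.027],
    [-0.022,-0.196,-0.053],
    [-0.034,-0.294,-0.08],
    [-0.045,-0.391,-0.106],
    [-0.056,-0.489,-0.133],
    [-0.067,-0.587,-0.16],
    [-0.079,-0.685,-0.186],
    [-0.09,-0.783,-0.213],
    [-0.09,-0.783,-0.213],
    [-0.09,-0.783,-0.213],
  ],
  grip=[0,0,0,0,0,0,0,0,0,0],
)

```text
time_s: 1.35
eef_pos: [0.45, 0.1871, 0.2801]
eef_rot: [0.383, 0.024, 0.923, -0.009]
wrist_force: [0.3, 0.3, -0.5]
opening: -0.003
grasp_force: 0.0
```

```bash
python3 - <<'E'
from h import *
go(np.array([.54,.192,.2]),0)
E
```

```text
mm [ -6.7   9.4 120.1] rot [-0.001 -0.785 -0.002] at [0.45   0.1871 0.2801] f [ 0.34  0.25 -0.5 ] q [ 0.303 -0.443  2.279 -0.448  0.6   -0.935] t 1.35
```

```bash
sed -i 's/def go(pos,pitch):/def go(pos,pitch,tyaw=.45):/; s/    tz=np.cos(pitch)\*ex/    tx=np.array([np.cos(tyaw),np.sin(tyaw),0]);ty=np.array([-tx[1],tx[0],0])\n    tz=np.cos(pitch)*tx/; s/np.c_\[np.cross(ey,tz),ey,tz\]/np.c_[np.cross(ty,tz),ty,tz]/' h.py; python3 - <<'E'
from h import *
go(np.array([.50,.14,.25]),np.pi/4)
E
```

```text
mm [-15.8 -44.5  58.3] rot [-0.354  0.001 -0.356] at [0.45   0.1871 0.2801] f [ 0.34  0.25 -0.5 ] q [ 0.303 -0.443  2.279 -0.448  0.6   -0.935] t 1.35
```

Call:
play_rows(
  xyz=[
    [-3,-7,10],
    [-5,-15,19],
    [-8,-22,29],
    [-11,-30,39],
    [-13,-37,49],
    [-16,-45,58],
    [-16,-45,58],
    [-16,-45,58],
    [-16,-45,58],
    [-16,-45,58],
  ],
  rot=[
    [-0.059,0,-0.059],
    [-0.118,0,-0.119],
    [-0.177,0,-0.178],
    [-0.236,0,-0.237],
    [-0.295,0,-0.297],
    [-0.354,0,-0.356],
    [-0.354,0,-0.356],
    [-0.354,0,-0.356],
    [-0.354,0,-0.356],
    [-0.354,0,-0.356],
  ],
  grip=[0,0,0,0,0,0,0,0,0,0],
)

```text
time_s: 2.6
eef_pos: [0.4996, 0.1412, 0.2506]
eef_rot: [0.373, -0.208, 0.9, 0.086]
wrist_force: [0.4, -0.2, -0.1]
opening: -0.004
grasp_force: 0.0
```

```bash
python3 - <<'E'
from h import *
go(np.array([.54,.14,.2]),0)
E
```

```text
mm [ 10.6 -18.8  61.1] rot [ 0.003 -0.784  0.002] at [0.4996 0.1412 0.2506] f [ 0.36 -0.2  -0.09] q [-0.231 -0.384  2.306  0.756  0.711 -2.715] t 2.6
```

Call:
play_rows(
  xyz=[
    [0,0,0],
    [0,0,0],
    [0,0,0],
    [0,0,0],
    [0,0,0],
    [0,0,0],
    [0,0,0],
    [0,0,0],
    [0,0,0],
    [0,0,0],
  ],
  rot=[
    [0,0,0.18],
    [0,0,0.36],
    [0,0,0.54],
    [0,0,0.72],
    [0,0,0.9],
    [0,0,1.08],
    [0,0,1.26],
    [0,0,1.44],
    [0,0,1.62],
    [0,0,1.8],
  ],
  grip=[0,0,0,0,0,0,0,0,0,0],
)

```text
time_s: 3.85
eef_pos: [0.4998, 0.1407, 0.2507]
eef_rot: [0.164, 0.578, 0.72, 0.346]
wrist_force: [-0.1, 0.0, 0.1]
opening: 0.001
grasp_force: 0.0
```

Call:
play_rows(
  xyz=[
    [0,0,0],
    [0,0,0],
    [0,0,0],
    [0,0,0],
    [0,0,0],
    [0,0,0],
    [0,0,0],
    [0,0,0],
    [0,0,0],
    [0,0,0],
  ],
  rot=[
    [0,0,0.17],
    [0,0,0.34],
    [0,0,0.51],
    [0,0,0.68],
    [0,0,0.85],
    [0,0,1.02],
    [0,0,1.19],
    [0,0,1.34],
    [0,0,1.34],
    [0,0,1.34],
  ],
  grip=[0,0,0,0,0,0,0,0,0,0],
)

```text
time_s: 5.1
eef_pos: [0.4999, 0.1404, 0.2507]
eef_rot: [-0.085, 0.9, 0.209, 0.374]
wrist_force: [0.4, -0.1, -0.6]
opening: 0.002
grasp_force: 0.0
```

```bash
sed -i 's/np.c_\[np.cross(ty,tz),ty,tz\]/np.c_[-np.cross(ty,tz),-ty,tz]/' h.py; python3 - <<'E'
from h import *
go(np.array([.54,.14,.2]),0)
go(np.array([.54,.14,.2]),.3)
E
```

```text
mm [-10.7  17.8  61.2] rot [-0.004  0.784  0.006] at [0.4999 0.1404 0.2507] f [ 0.39 -0.14 -0.63] q [-0.233 -0.384  2.306  0.757  0.711  0.421] t 5.1
mm [-10.7  17.8  61.2] rot [-0.003  0.484  0.006] at [0.4999 0.1404 0.2507] f [ 0.39 -0.14 -0.63] q [-0.233 -0.384  2.306  0.757  0.711  0.421] t 5.1
```

Good. Next I pitch up to horizontal in even steps.

Call:
play_rows(
  xyz=[
    [-1,2,7],
    [-2,4,14],
    [-4,6,20],
    [-5,8,27],
    [-6,10,34],
    [-7,12,41],
    [-8,14,47],
    [-9,16,54],
    [-11,18,61],
    [-11,18,61],
  ],
  rot=[
    [0,0.087,0],
    [0,0.174,0],
    [0,0.261,0],
    [0,0.348,0],
    [0,0.436,0],
    [0,0.523,0],
    [0,0.61,0],
    [0,0.697,0],
    [0,0.784,0],
    [0,0.784,0],
  ],
  grip=[0,0,0,0,0,0,0,0,0,0],
)

```text
time_s: 6.35
eef_pos: [0.5394, 0.1394, 0.1961]
eef_rot: [-0.159, 0.691, 0.158, 0.687]
wrist_force: [-0.1, 0.4, 0.1]
opening: -0.002
grasp_force: 0.0
```

```bash
python3 - <<'E'
from h import *
go(np.array([.57,.15,.07]),0)
E
```

```text
mm [-125.9    4.2   32.9] rot [-0.003  0.006 -0.003] at [0.5394 0.1394 0.1961] f [-0.13  0.41  0.07] q [-0.421  0.411  2.436  2.245  1.377 -1.339] t 6.35
```

Call:
play_rows(
  xyz=[
    [-14,1,4],
    [-28,1,8],
    [-42,2,12],
    [-56,2,16],
    [-70,3,20],
    [-84,3,24],
    [-98,4,27],
    [-112,4,30],
    [-126,4,33],
    [-126,4,33],
  ],
  rot=[
    [0,0,0],
    [0,0,0],
    [0,0,0],
    [0,0,0],
    [0,0,0],
    [0,0,0],
    [0,0,0],
    [0,0,0],
    [0,0,0],
    [0,0,0],
  ],
  grip=[0,0,0,0,0,0,0,0,0,0],
)

```text
time_s: 7.6
eef_pos: [0.5723, 0.1501, 0.0751]
eef_rot: [-0.158, 0.688, 0.161, 0.689]
wrist_force: [-0.2, -0.4, -0.5]
opening: 0.002
grasp_force: 0.0
```

```bash
python3 - <<'E'
from h import *
go(np.array([.646,.187,.07]),0)
for n in('scene','top'):
    c=snap(n,n+'1')
A=cv2.resize(load('top1')['color'][120:320,50:320],(400,296)); B=cv2.resize(load('scene1')['color'][60:340,230:500],(400,415))
im=np.zeros((415,800,3),np.uint8);im[:296,:400]=A;im[:,400:]=B
cv2.imwrite('pics/c2.png',im[:,:,::-1])
E
```

```text
mm [-5.1 -0.9 82.4] rot [-0.004 -0.     0.004] at [0.5723 0.1501 0.0751] f [-0.24 -0.4  -0.47] q [-0.338  0.878  2.21   2.349  1.533 -1.536] t 7.6
```

View pics/c2.png

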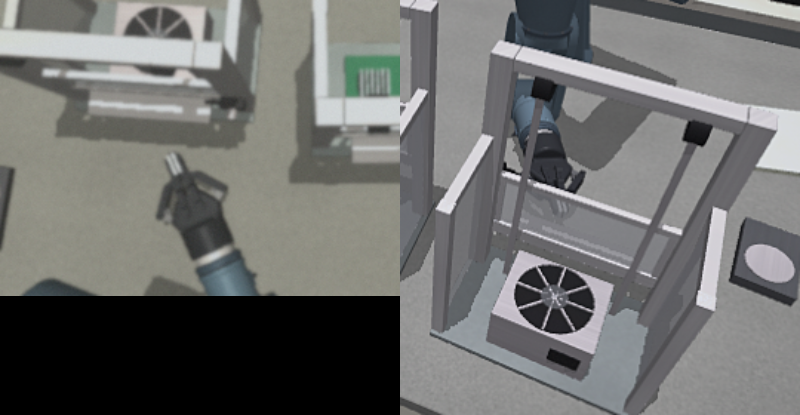

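The gripper is horizontal in front of the ledge, with the fingers shut (tips at about (172,158) in the left crop). A knuckle sticks out to the right, so I will push 20 mm left of the ledge's middle.

```bash
python3 - <<'E'
from h import *
go(edge-.014*ex+.020*ey+np.array([0,0,.072-edge[2]]),0)
E
```

```text
mm [ -3.4 -18.3  92.4] rot [-0.004 -0.001  0.004] at [0.572  0.1499 0.0754] f [ 0.35 -0.4  -0.03] q [-0.338  0.878  2.211  2.349  1.534 -1.537] t 7.7
```

Call:
play_rows(
  xyz=[
    [-3,-5,10],
    [-3,-10,20],
    [-3,-14,31],
    [-3,-18,42],
    [-3,-18,52],
    [-3,-18,62],
    [-3,-18,72],
    [-3,-18,82],
    [-3,-18,92],
    [-3,-18,92],
  ],
  rot=[
    [0,0,0],
    [0,0,0],
    [0,0,0],
    [0,0,0],
    [0,0,0],
    [0,0,0],
    [0,0,0],
    [0,0,0],
    [0,0,0],
    [0,0,0],
  ],
  grip=[0,0,0,0,0,0,0,0,0,0],
)

```text
time_s: 8.95
eef_pos: [0.6469, 0.2066, 0.0711]
eef_rot: [-0.158, 0.689, 0.16, 0.69]
wrist_force: [0.6, -0.8, -0.1]
opening: -0.003
grasp_force: 0.0
```

```bash
python3 - <<'E'
from h import *
go(edge-.014*ex+.020*ey+np.array([0,0,.18-edge[2]]),0)
E
```

```text
mm [1.089e+02 1.000e-01 4.000e-01] rot [-0.003 -0.001  0.002] at [0.6469 0.2066 0.0711] f [ 0.64 -0.77 -0.09] q [-0.114  0.883  2.041  2.564  1.389 -1.455] t 8.95
```

Call:
play_rows(
  xyz=[
    [8,0,0],
    [18,0,0],
    [29,0,0],
    [41,0,0],
    [53,0,0],
    [65,0,0],
    [77,0,0],
    [89,0,0],
    [95,0,0],
    [97,0,0],
  ],
  rot=[
    [0,0,0],
    [0,0,0],
    [0,0,0],
    [0,0,0],
    [0,0,0],
    [0,0,0],
    [0,0,0],
    [0,0,0],
    [0,0,0],
    [0,0,0],
  ],
  grip=[0,0,0,0,0,0,0,0,0,0],
)

```text
time_s: 10.2
eef_pos: [0.6465, 0.2065, 0.1686]
eef_rot: [-0.158, 0.688, 0.16, 0.69]
wrist_force: [1.7, -0.6, -3.0]
opening: 0.0
grasp_force: 1.3
```

```bash
python3 - <<'E'
from h import *
o=readout.get_obs();print(o['eef_pos'],o['wrist_force'])
c=snap('top','top2');snap('scene','scene2')
b=load('scene2')
A=cv2.resize(c['color'][130:220,80:230],(800,480),interpolation=cv2.INTER_CUBIC)
cv2.imwrite('pics/c3.png',A[:,:,::-1])
cv2.imwrite('pics/c4.png',cv2.resize(b['color'][110:260,270:470],(800,600),interpolation=cv2.INTER_CUBIC)[:,:,::-1])
E
```

```text
[0.64646171 0.20654216 0.16864778] [ 1.7082766  -0.60187894 -3.03115899]
```

View pics/c3.png

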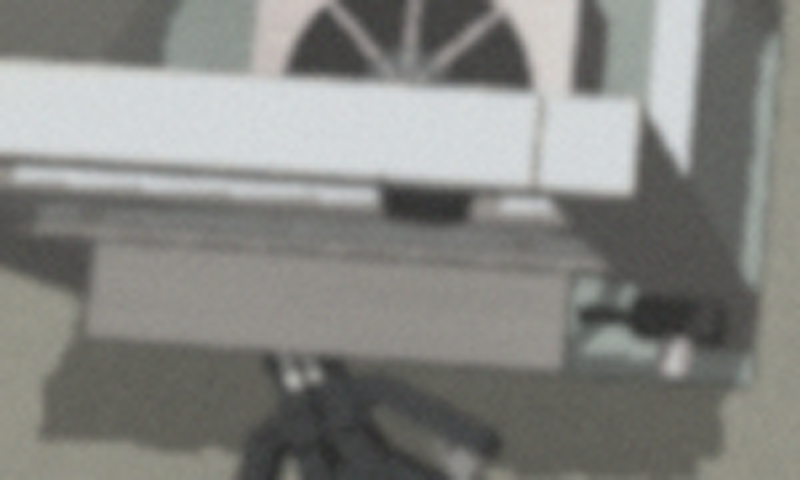

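View pics/c4.png

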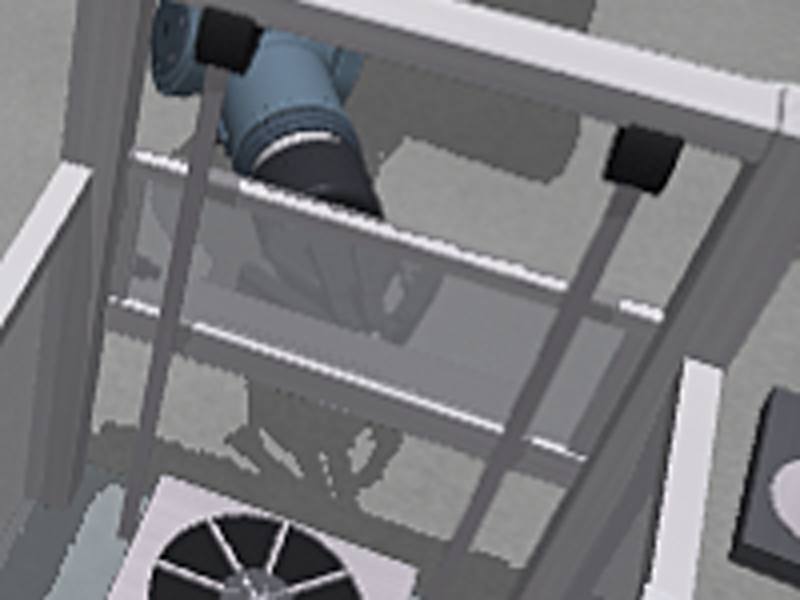

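The sash is riding on the fingers (-3 N). The ledge fills (90-565, 250-365) in the top crop, and the tip is at about (582,315). Next I measure the ledge and tip heights by averaging depth.

```bash
python3 - <<'E'
from h import *
fs=[vision.camera('top') for _ in range(8)]
c=dict(fs[0]); D=np.array([f['depth'] for f in fs]); c['depth']=np.where((D>0).all(0),np.median(D,0),0); c['color']=np.mean([f['color'] for f in fs],0).astype(np.uint8)
pickle.dump(c,open('top3.pkl','wb'))
def fit(us,vs):
    P=np.array([pt(c,u,v) for u in us for v in vs if c['depth'][v,u]>0]); return P
P=fit(range(104,182,2),range(182,193)); m=np.median(P[:,2]); P=P[abs(P[:,2]-m)<.006]
A=np.c_[P[:,:2],np.ones(len(P))]; k=np.linalg.lstsq(A,P[:,2],rcond=None)[0]; print('ledge top',P[:,2].mean(),'plane',k,'at edge',k@[*edge[:2],1],'near tip',k@[.6565,.0793,1])
for v in range(185,194): print(v,[int(round(pt(c,u,v)[2]*1e4)) for u in range(184,204)])
print('bench',np.median(fit(range(150,240,4),range(240,260,3))[:,2]), readout.get_obs()['eef_pos'])
A=cv2.resize(c['color'][172:208,165:210],(800,640),interpolation=cv2.INTER_CUBIC)[:600]
E
```

```text
ledge top 0.18986284390934757 plane [0.00091238 0.00019329 0.18922439] at edge 0.18986255087893414 near tip 0.18983869446858362
185 [1894, 1895, 1897, 115, 113, 128, 120, 130, 121, 123, 123, 114, 126, 10609, 2165, 2179, 2184, 2178, 2169, 2185]
186 [1902, 1892, 1886, 133, 140, 111, 130, 122, 105, 133, 113, 131, 117, 134, 2167, 2178, 2188, 2171, 2182, 2183]
187 [1893, 1896, 1888, 131, 2078, 2071, 2083, 2112, 2127, 2106, 2118, 10609, 2110, 2114, 2166, 2176, 2187, 2177, 2177, 2182]
188 [1907, 1900, 10609, 129, 2083, 2091, 2083, 2113, 2123, 2115, 2116, 10609, 2111, 2116, 2182, 2183, 2175, 2174, 2182, 2188]
189 [1898, 1905, 1876, 135, 2083, 2091, 2074, 2129, 2115, 2125, 2115, 2116, 2111, 2123, 2173, 2181, 2180, 2175, 2183, 2174]
190 [1907, 1904, 1867, 126, 129, 125, 128, 124, 2019, 2022, 2042, 2049, 2067, 2074, 2179, 2180, 2178, 2186, 2184, 2180]
191 [1892, 1894, 1852, 114, 106, 120, 125, 122, 119, 120, 114, 110, 114, 115, 2182, 2174, 2186, 2174, 2179, 2180]
192 [1913, 1901, 1840, 122, 116, 123, 118, 130, 135, 115, 103, 112, 115, 129, 2110, 2145, 2161, 2167, 2170, 2168]
193 [1900, 1897, 1840, 131, 118, 121, 140, 126, 108, 128, 117, 131, 114, 125, 131, 127, 1989, 2008, 2016, 2026]
bench 0.0009309091572300421 [0.64617087 0.20644872 0.16759755]
```

Call:
play_rows(
  xyz=[
    [2,0,0],
    [5,0,0],
    [8,0,0],
    [11,0,0],
    [14,0,0],
    [17,0,0],
    [19,0,0],
    [21,0,0],
    [22,0,0],
    [22,0,0],
  ],
  rot=[
    [0,0,0],
    [0,0,0],
    [0,0,0],
    [0,0,0],
    [0,0,0],
    [0,0,0],
    [0,0,0],
    [0,0,0],
    [0,0,0],
    [0,0,0],
  ],
  grip=[0,0,0,0,0,0,0,0,0,0],
)

```text
time_s: 11.95
eef_pos: [0.6461, 0.2065, 0.1899]
eef_rot: [-0.158, 0.689, 0.159, 0.689]
wrist_force: [-1.2, -0.7, -2.3]
opening: 0.001
grasp_force: 0.9
```

```bash
cat > m.py <<'E'
from h import *
print(readout.get_obs()['eef_pos'],readout.get_obs()['wrist_force'])
fs=[vision.camera('top') for _ in range(8)]
c=dict(fs[0]); D=np.array([f['depth'] for f in fs]); c['depth']=np.where((D>0).all(0),np.median(D,0),0)
c['color']=np.mean([f['color'] for f in fs],0).astype(np.uint8); pickle.dump(c,open('topm.pkl','wb'))
def zs(us,vs): return np.array([pt(c,u,v)[2] for u in us for v in vs if c['depth'][v,u]>0])
def near(z): m=np.median(z); return z[abs(z-m)<.004]
L=near(zs(range(104,182,2),range(180,190)));T=near(zs((188,189,190),(187,188,189)));C=near(zs(range(199,204),range(186,191)))
print('ledge under',L.mean()-.01,len(L),L.std(),'tip',T.mean()-.0025,T.std(),len(T),'clamp mid',C.mean()-.012)
print(readout.get_obs()['eef_pos'],readout.get_obs()['wrist_force'],readout.get_obs()['time_s'])
E
python3 m.py
```

```text
[0.64613381 0.20648391 0.1899035 ] [-1.22513488 -0.74598007 -2.29023685]
ledge under 0.20106939778300106 378 0.000619671764728377 tip 0.2056542793437302 0.0004101756957918256 9 clamp mid 0.20593584436474144
[0.6462236  0.20654723 0.18990412] [-1.44889581 -0.32611707 -1.50468376] 12.35
```

Call:
play_rows(
  xyz=[
    [0.7,0,0],
    [1.4,0,0],
    [2.1,0,0],
    [2.8,0,0],
    [3.4,0,0],
    [4,0,0],
    [4.4,0,0],
    [4.7,0,0],
    [4.7,0,0],
    [4.7,0,0],
  ],
  rot=[
    [0,0,0],
    [0,0,0],
    [0,0,0],
    [0,0,0],
    [0,0,0],
    [0,0,0],
    [0,0,0],
    [0,0,0],
    [0,0,0],
    [0,0,0],
  ],
  grip=[0,0,0,0,0,0,0,0,0,0],
)

```text
time_s: 13.6
eef_pos: [0.6462, 0.2065, 0.1945]
eef_rot: [-0.158, 0.689, 0.159, 0.689]
wrist_force: [1.5, 1.1, -2.5]
opening: -0.001
grasp_force: 1.1
```

```bash
python3 m.py; python3 - <<'E'
from h import *
c=load('topm');cv2.imwrite('pics/c5.png',cv2.resize(c['color'][170:210,150:215],(780,480),interpolation=cv2.INTER_CUBIC)[:,:,::-1])
E
```

```text
[0.64615357 0.20649311 0.19450442] [ 1.53612291  1.08181492 -2.49170355]
ledge under 0.20567968157289165 380 0.0006131770531199491 tip 0.2057408282158796 0.000564371729085644 9 clamp mid 0.20575660248379238
[0.646135   0.20651164 0.19448027] [ 1.24790511  1.59422908 -2.02872113] 14.0
```

View pics/c5.png

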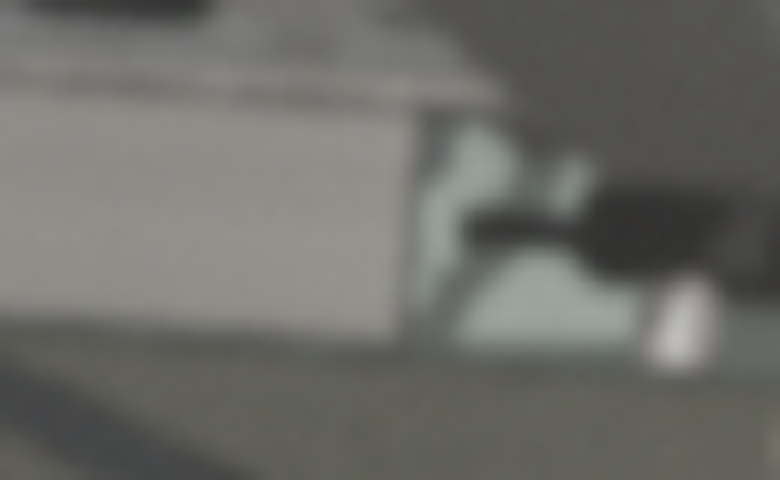

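The ledge underside (0.2057) is now level with the tip (0.2057). The tip at (465,228) stands clear beside the ledge's end. Next I drop away and back out.

Call:
play_rows(
  xyz=[
    [-3,0,0],
    [-10,0,0],
    [-20,0,0],
    [-28,0,0],
    [-28,0,-15],
    [-28,0,-35],
    [-28,0,-60],
    [-28,0,-85],
    [-28,0,-100],
    [-28,0,-100],
  ],
  rot=[
    [0,0,0],
    [0,0,0],
    [0,0,0],
    [0,0,0],
    [0,0,0],
    [0,0,0],
    [0,0,0],
    [0,0,0],
    [0,0,0],
    [0,0,0],
  ],
  grip=[0,0,0,0,0,0,0,0,0,0],
)

```text
time_s: 15.25
eef_pos: [0.5552, 0.1621, 0.1662]
eef_rot: [-0.158, 0.69, 0.158, 0.689]
wrist_force: [1.5, -0.5, -0.2]
opening: -0.002
grasp_force: 0.0
```

```bash
python3 m.py
```

```text
[0.55524811 0.16205916 0.16618206] [ 1.45394746 -0.54386171 -0.15713292]
ledge under 0.20564161395163796 375 0.0005910789555419887 tip 0.2056525857351579 0.0005059196665261501 8 clamp mid 0.20567253120685317
[0.55644002 0.16299644 0.16656715] [ 0.71169337  0.44056059 -0.68685727] 15.65
```

```bash
python3 -c "
from bench import ctrl; print(ctrl.hand_in())"
```

```text
the job is handed in; nothing more can be done
None
```

The power-supply booth's sash now stands with the underside of its ledge level with the pointer tip: both measured about 205.6 mm in the last depth readings. The arm is clear of the booth, neither the pointer nor the other sash was touched, and the job was handed in at about 16 s.

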